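Set the end stop of a boring jig from a sample rail

TASK

Set the moving stop of the dowel-boring jig to the length of the sample rail, the flat 120 mm board on the bench: lay the rail flat on the jig's bed against the fence posts and the fixed stop and let go of it. Wind the handwheel, and move the stop by nothing else, until the stop closes up on the rail and presses it against the fixed stop. Then lift the rail out without shifting the stop and lay it flat on the bench top, leaving the other things where they are.

Things in the scene. Friction and masses are not known exactly. Their poses are not given: they have to be found in the camera images.
- rail: The sample rail: a plain flat wooden board 40 mm wide, 120 mm long, 18 mm thick, 0.06 to 0.13 kg. Origin at the centre of its underside; x across the width, y along the length, z up. The only board of this size on the bench (the stick near it is 22 mm square and longer).
- jig: The dowel-boring jig, fixed to the bench: plywood base 124 x 330 x 18 mm. Origin at the centre of the base's underside, on the bench top; y runs lengthwise from the handwheel (y = -125 mm) to the fixed stop (y = +125 mm), x from the open side to the fence posts, z up. Beside the bed run guide rods (x = -36 and +36 mm, tops 35 mm above the bench) and nothing else but the fence posts.
- bed (a point): Point on the bed (two wooden strips, 40 mm wide together, tops 45 mm above the bench) where the centre of the rail's underside belongs: on the bed's middle line, 60 mm from the fixed stop's face. Axes as the jig's. With the rail touching the fence posts and the fixed stop its centre is 1.5 mm from here, towards +x.
- fence (a point): Midway between the two wooden fence posts, in the plane of their faces (jig x = +21.5 mm), at bed height; axes as the jig's. The posts span 39 to 55 mm from here along +y and -y, stand 16 mm higher than the bed and are 26 mm deep. The 78 mm between them is free for a finger down to bed height.
- fixed_stop (a point): Middle of the fixed stop's face (a steel plate, its top 82 mm above the bench, on a hardwood end block), 9 mm above the bed; axes as the jig's. The face looks to the jig's -y.
- moving_stop (a point): Middle of the moving stop's face, 9 mm above the bed; axes as the jig's; it faces the fixed stop. The stop is a steel plate 46 mm wide, top 79 mm above the bench, on an aluminium carriage 98 mm wide that reaches 40 mm back from the face and is 61 mm high.
- carriage (a joint): Travel of the moving stop, m: 0 = fully back (170 mm between the stops), growing towards the fixed stop; gap = 170 mm - travel, end of travel 57 mm. 25 mm per turn of the handwheel, forward when it turns clockwise seen from above. Stays where it is left: less than about 14 N on the stop does not move it.
- wheel_axis (a point): Point on the upright axis of the handwheel at rim height, 94 mm above the bench. Grey metal wheel with three spokes, rim radius 45 mm (52 mm outside), rim top 101 mm and hub top 112 mm above the bench. It drives through a friction clutch like a micrometer's: once the moving stop presses with about 10 N the wheel slips on its shaft and may be turned on harmlessly.
- handle_mid (a point): Middle of the handwheel's upright black handle, 127 mm above the bench: a barrel 23 mm thick and 42 mm tall (106 to 148 mm above the bench) on the rim, 45 mm from the axis. It turns freely on its pin, so it can be held with the hand's orientation fixed while it goes round. Winding takes 1 to 3 N at the handle.
- stick: Bystander: square wooden stick 22 x 140 x 22 mm, origin at the centre of its underside.
- masking_roll: Bystander: roll of masking tape, 96 mm across, 24 mm high, lying flat, origin under its centre.
- try_square: Bystander: try square 177 x 118 mm lying flat.
- driver_black: Bystander: screwdriver with black handle, 169 mm long.
- pencil: Bystander: flat red carpenter pencil, 168 mm long.
- block_plane: Bystander: small block plane, 150 mm long.

How it is judged:
By the outcome, as a careful person would: the job done as asked, in the order asked, and still so for the second after the job is handed in, with the robot touching nothing.
It also fails if it takes over 72 s, if anything falls off the work surface, if the arm or the gripper's body presses on something with over 40 N, if the wrist force passes 120 N, or if a joint passes its speed limit or range.

ROBOT

A 6-joint arm with a two-finger parallel gripper is mounted at the origin on a cart in front of the work surface, level with it; the furniture and walls round the work are solid. World frame = base frame: x ahead of the robot, y to its left, z up, the work surface at z = 0. Lengths are in m, angles in degrees, forces in N, time in s.
With the tool pointing down it reaches from about 0.3 to 0.875 m from the base axis. Payload 4.2 kg.
Tool frame: the origin (TCP) lies on the centre line of the jaws, within the pads' length; the fingertips stand 22 mm ahead of it and the grasp point (between the pads) lies 3 mm ahead of it; y points along the fingers, z is the direction in which the jaws open and shut, and the axes are right-handed (so a half turn about y gives the same grasp; the last joint's range is limited). The gripper opens to 85 mm and grips with 20 to 120 N. Pads are 22 mm wide; open, the fingers measure 114 mm over their backs; the gripper's body (76 mm by 85 mm) begins 54 mm behind the grasp point. The pads swing forward as they close: fully open they stand 13 mm farther back than shut.
Start: joints at [63.77, 18.312, 89.639, -0, 72.044, -1.146], TCP at [0.244, 0.521, 0.253] pointing down, gripper open.
Joint ranges: [-177.97, 177.97], [-48.28, 115.42], [12.27, 149.76], [-77.06, 257.06], [2.81, 150.46], [-146.56, 146.56]. Speed limits (degrees/s): [147.25, 147.25, 180, 180, 180, 180].

INTERFACE

Orientations are given as [roll, pitch, yaw] about the fixed x, y, z axes, in that order (R = Rz(yaw) Ry(pitch) Rx(roll)).
In Python, from station import r gives the robot as it stands. The module is installed in compiled form; this text tells all that it offers.
- The arm moves only by the tool move_arm, never from a script. Its argument "deltas" is a list of rows, each an object of numbers: "tx", "ty", "tz": the shift along the world's x, y, z in mm; "turn": the turn about the world's z in rad. A call has 1 to 10 rows; each row is the pose to reach, as a shift and turn from the pose measured when the call began; what a row does not reach only later rows make up. A row lasts 1/8 s, in which the tool goes at most 62.5 mm and 10.7 degrees, less where a joint would pass 70% of its speed; a pose out of reach is approached as far as the arm can. A call with a gripper value outside its range is refused whole. "hand" is the gripper's target within -1 to 1 (fully open at 1, half-way at 0, shut at -1), set as the call begins (left out, the last holds). The fingers move at their own pace and stop on an object; "squeeze" is the grip in N (left out, the last holds). Time passes only in rows, so rows that repeat a pose let the fingers close. It gives the time, the measured TCP pose, the force and the opening at its end, in the units of the state.
- r.get_obs(): the state, without advancing time (a new reading comes with each control period).
- r.get_image(name): name is "scene" or "top"; returns a dict with "frame" (480x640x3 uint8, red, green, blue), "z_map" (480x640 float32, m along the optical axis (not along the pixel's ray), 0 where there is no reading), "intrinsics" (3x3 intrinsics, pixels), "k1" (the pictures are not rectified: a ray, as slopes to the right and down, at radius r is drawn at 1 + k1 r^2 times it, then the intrinsics apply), "origin" and "attitude" of the camera in the world. Camera axes: x right, y up, looking along -z (the intrinsics and any distortion apply to the point x, -y, -z); pixel columns grow to the right and rows downward; lengths in m; the calibration is good to about 2 mm. A picture is of the moment at which its call begins.
- r.close_job(): hands the job in, once; it reports no verdict.
The state is a dict: "time": time; "q": joint angles; "qd": joint speeds; "joint_efforts": joint torques, N m; "tool_pos": TCP position; "tcp_rot": TCP orientation; "wrist_force": force on the tool from outside, world axes, zero at the start; "ft_torque": the same for the moment, N m; "grip_width": opening from 0.0 (shut) to 1.0 (fully open).
Only numpy, scipy, OpenCV 4.12 (cv2) and the standard library are available. Lean on these libraries where they do the work, as an engineer would, in place of code of your own. Each camera call takes 0.05 s, during which the arm holds its last target. There are 200 camera calls.

## Working session

There is one attempt and no reset: what is moved stays moved. The work goes in short steps, Python scripts to look and compute and a tool call to move; the robot and the scene stay as the last step left them, time stands still between calls to the robot, and variables do not carry over. Pictures are saved under pics/ and viewed, about 8 in all and at most 12, crops included, and the job is handed in when it is done.

Besides the shell and the picture viewer there is one more tool, called after "Call:" as name([rows], argument=value, ...), one row to a line, values as JSON. move_arm: Moves the arm, as the interface text tells. Its arguments: {"type":"object","properties":{"deltas":{"type":"array","items":{"type":"object","properties":{"tx":{"type":"number"},"ty":{"type":"number"},"tz":{"type":"number"},"turn":{"type":"number"}}}},"hand":{"type":"number"},"squeeze":{"type":"number"}},"required":["deltas"]}

```bash
mkdir -p pics
cat > h.py <<'E'
import numpy as np, cv2
from station import r
def save(name,fn):
    im=r.get_image(name); cv2.imwrite('pics/'+fn+'.png',im['frame'][:,:,::-1]); np.savez('pics/'+fn+'.npz',**im); return im
def R_(im):
    a=np.array(im['attitude'],float)
    if a.shape==(3,3): return a
    from scipy.spatial.transform import Rotation as Ro
    return Ro.from_euler('xyz',a,degrees=True).as_matrix()
def rays(im,uv):
    K=np.array(im['intrinsics']);k=float(im['k1'])
    p=cv2.undistortPoints(np.array(uv,float).reshape(-1,1,2),K,np.array([k,0,0,0,0.])).reshape(-1,2)
    d=np.c_[p[:,0],-p[:,1],-np.ones(len(p))]
    return np.array(im['origin'],float),d@R_(im).T
def plane(im,uv,z):
    o,d=rays(im,uv); return o+d*((z-o[2])/d[:,2])[:,None]
def cloud(im):
    v,u=np.mgrid[0:480,0:640]; o,d=rays(im,np.c_[u.ravel(),v.ravel()])
    return (o+d*np.array(im['z_map']).ravel()[:,None]).reshape(480,640,3)
E
python3 - <<'E'
from h import *
for n in('scene','top'):
    im=save(n,n+'0'); print(n,im['origin'],im['attitude'],im['intrinsics'],im['k1'])
print(r.get_obs())
E
```

```text
scene [-0.04754307 -1.00369031  0.71639352] [ 59.6528567   -0.07607287 -32.19600243] [[471.21937931   0.         318.19922934]
 [  0.         471.21937931 240.7957263 ]
 [  0.           0.           1.        ]] 0.02960023336784617
top [ 0.32026403 -0.07251722  1.17267933] [ 10.34892003  -0.14359292 -90.82029367] [[532.80224756   0.         318.64731687]
 [  0.         532.80224756 229.88125175]
 [  0.           0.           1.        ]] 0.04161745361133174
{'time': 0.1, 'q': array([ 6.37699472e+01,  1.83469903e+01,  8.96998110e+01,  1.24791587e-03,
        7.20435507e+01, -1.14441729e+00]), 'qd': array([-0.03245792,  0.00019756, -0.04125778, -0.03611207, -0.14588188,
       -0.07066163]), 'joint_efforts': array([-5.51164812e-04, -4.16409123e+01, -2.34705788e+01, -8.11114376e-06,
        4.82378266e-03,  9.04751346e-06]), 'tool_pos': array([0.24359087, 0.52042063, 0.25257353]), 'tcp_rot': array([-9.00903102e+01,  2.99084145e-03, -2.50860235e+01]), 'wrist_force': array([-0.00053215,  0.24827423,  0.04971545]), 'ft_torque': array([ 0.01869183, -0.01074647,  0.00218377]), 'grip_width': 0.9993771794120876}
```

View pics/top0.png

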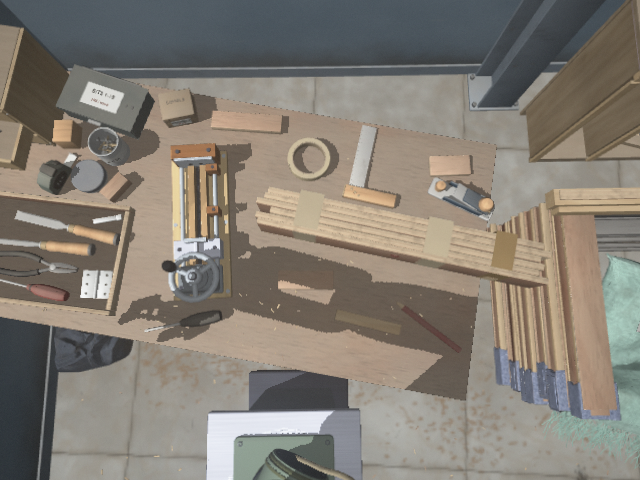

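View pics/scene0.png

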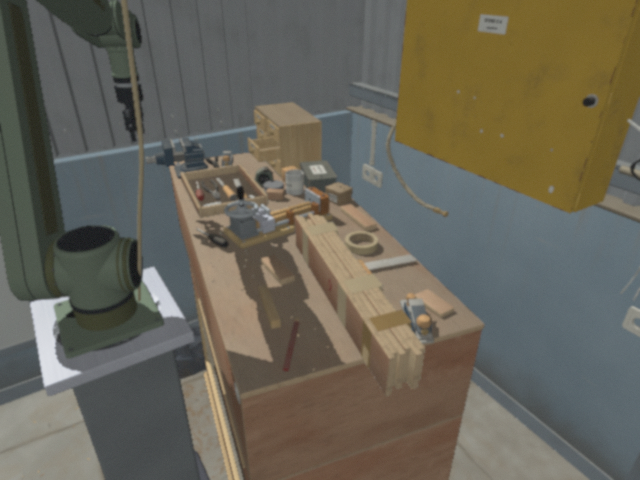

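Top view: jig around (200,225) with the handwheel at (195,275) and handle at (168,266). The rail candidate is at (306,288), half in shadow, the stick at (368,322), the lumber bundle from (260,210) to (545,265). Next I measure.

Run:
```python
from h import *
im=dict(np.load('pics/top0.npz')); C=cloud(im)
f=im['frame'][:,:,::-1]
z=C[...,2]
def comp(box,lo,hi):
    u0,v0,u1,v1=box; m=((z[v0:v1,u0:u1]>lo)&(z[v0:v1,u0:u1]<hi)).astype(np.uint8)
    n,l,s,c=cv2.connectedComponentsWithStats(m)
    for i in range(1,n):
        if s[i,4]>60:
            vv,uu=np.where(l==i); P=C[vv+v0,uu+u0]
            print(box,s[i,4],'rect',cv2.minAreaRect((P[:,:2]*1000).astype(np.float32)),'z',np.median(P[:,2]).round(4))
comp((265,270,345,310),.010,.03)
comp((205,105,290,140),.010,.06)
comp((425,150,475,180),.010,.06)
comp((330,305,405,340),.012,.04)
comp((160,140,235,310),.060,.2)
comp((160,140,235,310),.008,.026)
comp((255,180,560,285),.03,.3)
print('bench z',np.median(z[330:350,260:300]))
crop=cv2.resize(f[135:335,140:350],None,fx=3.8,fy=3,interpolation=cv2.INTER_CUBIC) if 0 else cv2.resize(f[135:335,145:345],None,fx=3,fy=3,interpolation=cv2.INTER_CUBIC)
zc=np.clip(z[135:335,145:345]/.16*255,0,255).astype(np.uint8)
cv2.imwrite('pics/crop0.png',crop)
```

```text
(265, 270, 345, 310) 1041 rect ((423.4140319824219, -47.256500244140625), (117.39430236816406, 39.58509063720703), 89.16081237792969) z 0.0192
(205, 105, 290, 140) 1241 rect ((786.0040283203125, 82.88431549072266), (159.6338653564453, 42.32963180541992), 85.40770721435547) z 0.0185
(425, 150, 475, 180) 761 rect ((677.371337890625, -375.8280029296875), (46.68067932128906, 92.12025451660156), 1.616914987564087) z 0.0138
(330, 305, 405, 340) 712 rect ((330.4012145996094, -179.04322814941406), (139.88961791992188, 23.975353240966797), 75.85790252685547) z 0.0229
(160, 140, 235, 310) 841 rect ((692.9508666992188, 188.2353057861328), (39.048851013183594, 95.86366271972656), 3.1459076404571533) z 0.079
(160, 140, 235, 310) 61 rect ((665.1312255859375, 153.13925170898438), (16.23632049560547, 24.1413516998291), 1.862491250038147) z 0.0621
(160, 140, 235, 310) 69 rect ((572.056396484375, 147.1334991455078), (15.856886863708496, 23.861082077026367), 2.412644624710083) z 0.0629
(160, 140, 235, 310) 2605 rect ((440.7870788574219, 175.06126403808594), (134.6318817138672, 100.46434783935547), 1.76
[... 477 characters left out ...]
((625.1248168945312, 161.66592407226562), (71.73808288574219, 9.47969913482666), 1.03944730758667) z 0.0193
(160, 140, 235, 310) 98 rect ((541.68408203125, 157.83506774902344), (47.806549072265625, 9.281390190124512), 2.313422441482544) z 0.0196
(255, 180, 560, 285) 68 rect ((625.9474487304688, -348.02789306640625), (18.65423583984375, 19.539793014526367), 43.69887924194336) z 0.034
(255, 180, 560, 285) 580 rect ((592.1912841796875, -417.98284912109375), (89.06068420410156, 38.947364807128906), 66.14540100097656) z 0.0438
(255, 180, 560, 285) 13100 rect ((509.8822937011719, -246.89425659179688), (614.4388427734375, 91.53382873535156), 77.09806823730469) z 0.0927
bench z 0.0009627341704905312
```

View pics/crop0.png

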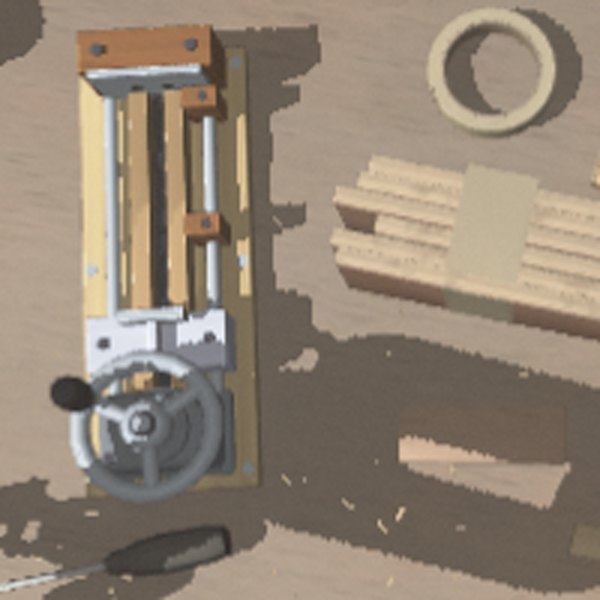

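The crop shows the rail as the dark board at crop (400–565, 405–463), a lit bench patch below it, and the jig's fence on the right (jig +y is about world +x). Next I fit the jig axes.

Run:
```python
from h import *
im=dict(np.load('pics/top0.npz')); C=cloud(im)*1000
S=C[135:320,150:245].reshape(-1,3)
def sel(zl,zh,xl=-1e9,xh=1e9,yl=-1e9,yh=1e9):
    return S[(S[:,2]>zl)&(S[:,2]<zh)&(S[:,0]>xl)&(S[:,0]<xh)&(S[:,1]>yl)&(S[:,1]<yh)]
# base outer edges: per x-bin extreme y
P=sel(12,24)
def edge(P,ax,fn,w=8):
    b=np.round(P[:,ax]/w); o=[]
    for k in np.unique(b):
        q=P[b==k]
        if len(q)>2:o.append((k*w,fn(q[:,1-ax])))
    o=np.array(o); 
    for _ in range(3):
        c=np.polyfit(o[:,0],o[:,1],1); e=o[:,1]-np.polyval(c,o[:,0]); o=o[abs(e)<max(1.5*e.std(),1)]
    return np.degrees(np.arctan(c[0])).round(2),np.polyval(c,600).round(1) if ax==0 else np.polyval(c,170).round(1),len(o)
print('right edge',edge(P,0,np.min)); print('left',edge(P[P[:,0]>470],0,np.max))
print('strips 45:', [edge(sel(41,50,500,670),0,g) for g in(np.min,np.max)])
print('rods 35', [edge(sel(30,40,500,670,a,b),0,g) for a,b,g in((100,172,np.min),(178,240,np.max))])
F=sel(74,95,640); print('fixed stop face (front edge)',edge(F,1,np.min,6),'back',edge(F,1,np.max,6))
M=sel(72,88,480,560); print('moving stop',edge(M,1,np.max,6),cv2.minAreaRect(M[:,:2].astype(np.float32)),len(M))
A=sel(57,70,480,560); print('carriage',cv2.minAreaRect(A[:,:2].astype(np.float32)),np.median(A[:,2]))
for b in((640,690),(550,600)):
    p=sel(57,70,*b,yh=175); print('post',cv2.minAreaRect(p[:,:2].astype(np.float32)),len(p))
H=sel(142,160); print('handle top',H.mean(0),cv2.minEnclosingCircle(H[:,:2].astype(np.float32)),len(H))
W=sel(90,106,xh=500); print('wheel',cv2.minEnclosingCircle(W[:,:2].astype(np.float32)))
B=sel(107,118,380,500,140,220);print('hub',B.mean(0),len(B))
```

```text
right edge (np.float64(2.8), np.float64(122.0), 40)
left (np.float64(2.66), np.float64(244.7), 24)
strips 45: [(np.float64(8.66), np.float64(159.5), 15), (np.float64(2.33), np.float64(202.6), 17)]
rods 35 [(np.float64(2.94), np.float64(143.4), 14), (np.float64(2.86), np.float64(223.8), 17)]
fixed stop face (front edge) (np.float64(-2.06), np.float64(674.9), 13) back (np.float64(-3.32), np.float64(711.7), 13)
moving stop (np.float64(-2.79), np.float64(507.6), 8) ((494.8144836425781, 178.64834594726562), (26.08827781677246, 45.48711395263672), 3.0964906215667725) 136
carriage ((494.68902587890625, 177.84329223632812), (29.182889938354492, 98.13261413574219), 0.10168185085058212) 62.20945073601803
post ((668.8472900390625, 153.1515350341797), (28.75353240966797, 35.93628692626953), 18.48207664489746) 127
post ((572.3922729492188, 147.15469360351562), (16.671907424926758, 23.876018524169922), 2.768350124359131) 86
handle top [442.33759961 215.1918811  147.26547422] ((442.4667663574219, 215.81088256835938), 11.437390327453613) 101
wheel ((425.09747314453125, 174.6558837890625), 52.03781509399414)
hub [425.21508204 175.20202778 111.30960579] 99
```

Call:
move_arm([
  {"tx":18,"ty":-57,"turn":-0.115},
  {"tx":36,"ty":-114,"turn":-0.23},
  {"tx":54,"ty":-170,"turn":-0.344},
  {"tx":72,"ty":-227,"turn":-0.459},
  {"tx":90,"ty":-284,"turn":-0.574},
  {"tx":108,"ty":-340,"turn":-0.689},
  {"tx":126,"ty":-397,"turn":-0.803},
  {"tx":144,"ty":-454,"turn":-0.918},
  {"tx":162,"ty":-511,"turn":-1.033},
  {"tx":180,"ty":-567,"tz":-30,"turn":-1.148},
], hand=1, squeeze=25)

```text
invalid input
```

Call:
move_arm([
  {"tx":18,"ty":-57,"tz":0,"turn":-0.115},
  {"tx":36,"ty":-114,"tz":0,"turn":-0.23},
  {"tx":54,"ty":-170,"tz":0,"turn":-0.344},
  {"tx":72,"ty":-227,"tz":0,"turn":-0.459},
  {"tx":90,"ty":-284,"tz":0,"turn":-0.574},
  {"tx":108,"ty":-340,"tz":0,"turn":-0.689},
  {"tx":126,"ty":-397,"tz":0,"turn":-0.803},
  {"tx":144,"ty":-454,"tz":0,"turn":-0.918},
  {"tx":162,"ty":-511,"tz":0,"turn":-1.033},
  {"tx":180,"ty":-567,"tz":-30,"turn":-1.148},
], hand=1, squeeze=25)

```text
time: 1.35
tool_pos: [0.4244, -0.0458, 0.2254]
tcp_rot: [-89.8, -0.0, -91.1]
wrist_force: [0.9, 0.2, -0.6]
grip_width: 1.001
```

Call:
move_arm([
  {"tx":-1,"ty":-1,"tz":-50,"turn":0.004},
  {"tx":-1,"ty":-1,"tz":-100,"turn":0.004},
  {"tx":-1,"ty":-1,"tz":-150,"turn":0.004},
  {"tx":-1,"ty":-1,"tz":-180,"turn":0.004},
  {"tx":-1,"ty":-1,"tz":-195,"turn":0.004},
  {"tx":-1,"ty":-1,"tz":-200,"turn":0.004},
  {"tx":-1,"ty":-1,"tz":-200,"turn":0.004},
], hand=1)

```text
time: 2.22
tool_pos: [0.4234, -0.0468, 0.0255]
tcp_rot: [-89.8, -0.0, -90.9]
wrist_force: [0.2, -0.2, -0.4]
grip_width: 1.001
```

Run:
```python
from h import *
im=save('scene','s1');f=im['frame'][:,:,::-1]
cv2.imwrite('pics/s1c.png',cv2.resize(f[170:350,180:380],None,fx=3,fy=3,interpolation=cv2.INTER_CUBIC))
print(r.get_obs())
```

```text
{'time': 2.275, 'q': array([-7.86100181e+00,  2.21877946e+01,  1.25563315e+02,  5.99642534e-03,
        3.19590370e+01, -6.98426327e+00]), 'qd': array([ 0.00606458, -0.6250683 , -0.24532024, -0.09557782, -0.13527476,
       -0.04092526]), 'joint_efforts': array([-7.85838783e-03, -3.33440924e+01, -1.19272265e+01, -8.33189279e-05,
       -7.99761736e-03,  4.99763260e-06]), 'tool_pos': array([ 0.42375635, -0.04688144,  0.02586214]), 'tcp_rot': array([-8.97119087e+01, -3.20690918e-02, -9.08818987e+01]), 'wrist_force': array([ 0.06927151, -0.55649937,  0.25202588]), 'ft_torque': array([-0.02104494,  0.03786714,  0.02670444]), 'grip_width': 1.0040886544066912}
```

View pics/s1c.png

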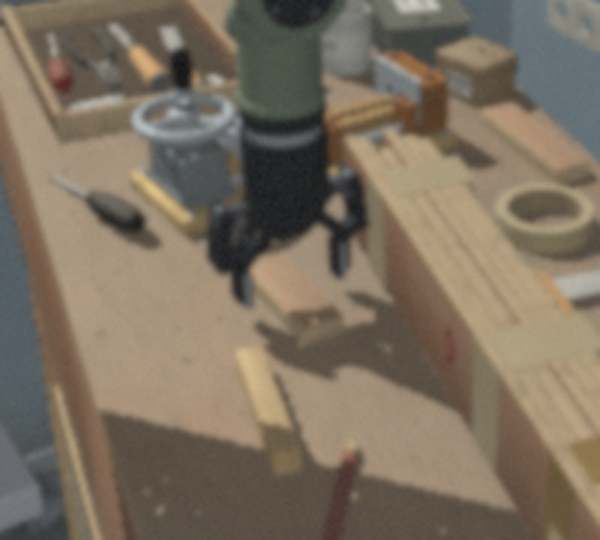

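The fingers straddle the rail (left tip near (243,300), right near (340,270), rail between). I'll lower 2 mm and close.

Call:
move_arm([
  {"tx":0,"ty":0,"tz":-2,"turn":0},
  {"tx":0,"ty":0,"tz":-2,"turn":0},
  {"tx":0,"ty":0,"tz":-2,"turn":0},
  {"tx":0,"ty":0,"tz":-2,"turn":0},
  {"tx":0,"ty":0,"tz":-2,"turn":0},
  {"tx":0,"ty":0,"tz":-2,"turn":0},
], hand=-1, squeeze=30)

```text
time: 3.02
tool_pos: [0.4238, -0.0469, 0.0243]
tcp_rot: [-89.7, -0.0, -90.9]
wrist_force: [-0.8, 0.3, 4.8]
grip_width: 0.461
```

Call:
move_arm([
  {"tx":0,"ty":0,"tz":30,"turn":0},
  {"tx":0,"ty":0,"tz":80,"turn":0},
  {"tx":0,"ty":0,"tz":140,"turn":0.1},
  {"tx":20,"ty":20,"tz":170,"turn":0.28},
  {"tx":45,"ty":50,"tz":170,"turn":0.46},
  {"tx":70,"ty":85,"tz":170,"turn":0.64},
  {"tx":95,"ty":120,"tz":170,"turn":0.82},
  {"tx":120,"ty":155,"tz":170,"turn":1.0},
  {"tx":145,"ty":190,"tz":170,"turn":1.18},
  {"tx":165,"ty":215,"tz":170,"turn":1.36},
])

```text
time: 4.28
tool_pos: [0.5893, 0.1696, 0.1936]
tcp_rot: [-89.7, 0.0, -12.6]
wrist_force: [0.0, 0.5, -0.4]
grip_width: 0.456
```

Call:
move_arm([
  {"tx":10,"ty":8,"tz":0,"turn":0.14},
  {"tx":20.5,"ty":16.5,"tz":-20,"turn":0.269},
  {"tx":20.5,"ty":16.5,"tz":-60,"turn":0.269},
  {"tx":20.5,"ty":16.5,"tz":-95,"turn":0.269},
  {"tx":20.5,"ty":16.5,"tz":-100,"turn":0.269},
  {"tx":20.5,"ty":16.5,"tz":-100,"turn":0.269},
])

```text
time: 5.03
tool_pos: [0.6102, 0.1862, 0.094]
tcp_rot: [-89.7, -0.0, 2.8]
wrist_force: [0.2, -1.2, -1.2]
grip_width: 0.458
```

Run:
```python
from h import *
im=save('top','t2');f=im['frame'][:,:,::-1]
a=cv2.resize(f[135:310,145:250],None,fx=3.4,fy=3.4,interpolation=cv2.INTER_CUBIC)
im=save('scene','s2');g=im['frame'][:,:,::-1]
b=cv2.resize(g[165:255,220:345],None,fx=3.4,fy=3.4,interpolation=cv2.INTER_CUBIC)
c=np.zeros((595,790,3),np.uint8); c[:,:a.shape[1]]=a; c[:b.shape[0],a.shape[1]:a.shape[1]+b.shape[1]]=b[:, :790-a.shape[1]]
cv2.imwrite('pics/c2.png',c)
```

```text
(no output)
```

View pics/c2.png

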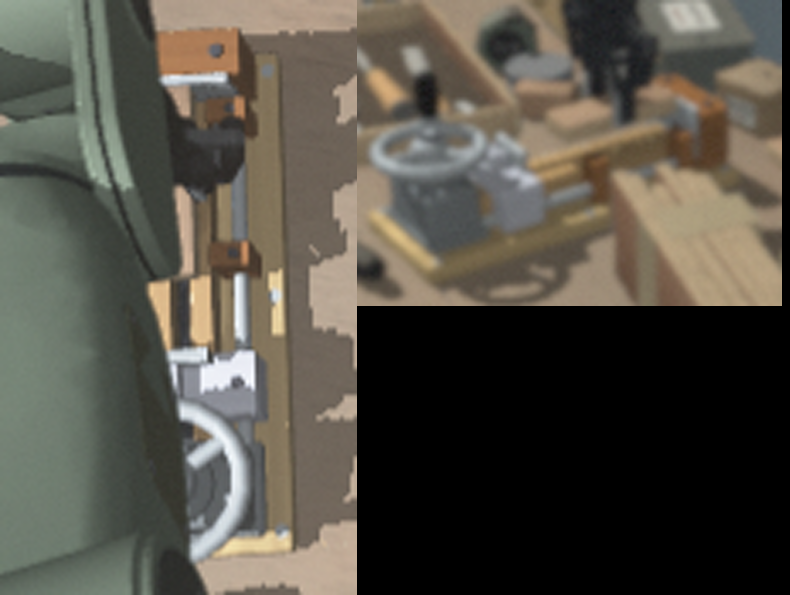

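The hand is between the posts at (215,160) and the rail hovers just above the posts, clear of the stop. I'll lower slowly.

Call:
move_arm([
  {"tx":-0.5,"ty":0,"tz":-8,"turn":0},
  {"tx":-0.5,"ty":0,"tz":-16,"turn":0},
  {"tx":-0.5,"ty":0,"tz":-21,"turn":0},
  {"tx":-0.5,"ty":0,"tz":-23,"turn":0},
  {"tx":-0.5,"ty":0,"tz":-24,"turn":0},
])

```text
time: 5.75
tool_pos: [0.6104, 0.1864, 0.0711]
tcp_rot: [-89.7, -0.2, 2.8]
wrist_force: [0.4, -0.0, -0.9]
grip_width: 0.459
```

Call:
move_arm([
  {"tx":0,"ty":0,"tz":-1,"turn":0},
  {"tx":0,"ty":0,"tz":-2,"turn":0},
  {"tx":0,"ty":0,"tz":-2,"turn":0},
])

```text
time: 6.12
tool_pos: [0.6106, 0.1865, 0.0694]
tcp_rot: [-89.7, -0.2, 2.8]
wrist_force: [0.6, 0.6, 0.6]
grip_width: 0.46
```

Call:
move_arm([
  {"tx":0,"ty":-1,"tz":-0.3,"turn":0},
  {"tx":0.1,"ty":-2,"tz":-0.3,"turn":0},
  {"tx":0.1,"ty":-3,"tz":-0.3,"turn":0},
  {"tx":0.1,"ty":-3,"tz":-0.3,"turn":0},
])

```text
time: 6.62
tool_pos: [0.6109, 0.1835, 0.0693]
tcp_rot: [-89.6, -0.2, 2.8]
wrist_force: [1.1, 1.0, 2.1]
grip_width: 0.461
```

Call:
move_arm([
  {"tx":0,"ty":-0.5,"tz":0,"turn":0},
  {"tx":0,"ty":-1,"tz":0,"turn":0},
  {"tx":0,"ty":-1.5,"tz":0,"turn":0},
  {"tx":0,"ty":-1.5,"tz":0,"turn":0},
])

```text
time: 7.12
tool_pos: [0.6109, 0.1825, 0.0694]
tcp_rot: [-89.6, -0.2, 2.8]
wrist_force: [0.3, 4.2, 0.7]
grip_width: 0.458
```

Fence contact at the predicted spot. Now I push toward the fixed stop.

Call:
move_arm([
  {"tx":1,"ty":0,"tz":0,"turn":0},
  {"tx":2,"ty":0.1,"tz":0,"turn":0},
  {"tx":3,"ty":0.2,"tz":0,"turn":0},
  {"tx":4,"ty":0.2,"tz":0,"turn":0},
  {"tx":4,"ty":0.2,"tz":0,"turn":0},
])

```text
time: 7.75
tool_pos: [0.6126, 0.1826, 0.0693]
tcp_rot: [-89.6, 0.1, 2.8]
wrist_force: [-6.7, 3.7, 6.1]
grip_width: 0.459
```

Call:
move_arm([
  {"tx":0,"ty":0,"tz":0,"turn":0},
  {"tx":0,"ty":0,"tz":0,"turn":0},
  {"tx":0,"ty":0,"tz":0,"turn":0},
  {"tx":0,"ty":0,"tz":0,"turn":0},
], hand=1)

```text
time: 8.25
tool_pos: [0.6128, 0.1824, 0.0692]
tcp_rot: [-89.6, 0.1, 2.8]
wrist_force: [-0.5, 0.4, -0.8]
grip_width: 1.0
```

Call:
move_arm([
  {"tx":0,"ty":0,"tz":10,"turn":0},
  {"tx":0,"ty":0,"tz":40,"turn":0},
  {"tx":0,"ty":0,"tz":90,"turn":0},
  {"tx":0,"ty":20,"tz":140,"turn":0},
  {"tx":-20,"ty":70,"tz":170,"turn":0},
  {"tx":-50,"ty":120,"tz":170,"turn":0},
  {"tx":-80,"ty":160,"tz":170,"turn":0},
  {"tx":-100,"ty":200,"tz":170,"turn":0},
  {"tx":-120,"ty":240,"tz":170,"turn":0},
  {"tx":-120,"ty":240,"tz":170,"turn":0},
])

```text
time: 9.5
tool_pos: [0.4912, 0.4249, 0.2399]
tcp_rot: [-89.6, 0.0, 3.1]
wrist_force: [-0.1, -0.4, -0.1]
grip_width: 1.001
```

```bash
cat > chk.py <<'E'
import sys
from h import *
im=save('top',sys.argv[1]); C=cloud(im)*1000
S=C[135:320,150:245].reshape(-1,3)
th=np.radians(2.8); y=np.array([np.cos(th),np.sin(th)]); x=np.array([np.sin(th),-np.cos(th)]); o=np.array([549.9,181.0])
J=np.c_[(S[:,:2]-o)@x,(S[:,:2]-o)@y,S[:,2]]
def q(n,m):
    p=J[m]; 
    if len(p): print(n,len(p),'x',np.percentile(p[:,0],[2,50,98]).round(1),'y',np.percentile(p[:,1],[2,50,98]).round(1),'z',np.median(p[:,2]).round(1), 'rect',cv2.minAreaRect(p[:,:2].astype(np.float32))[2])
q('rail',(abs(J[:,2]-64)<5)&(abs(J[:,0])<18.5)&(J[:,1]>-5)&(J[:,1]<122))
q('fixed top',(abs(J[:,2]-83)<5)&(abs(J[:,0])<22)&(J[:,1]>110))
q('mov top',(J[:,2]>72)&(J[:,2]<86)&(abs(J[:,0])<22)&(J[:,1]>-60)&(J[:,1]<40))
q('carr',(J[:,2]>57)&(J[:,2]<66)&(abs(J[:,0])>30)&(abs(J[:,0])<48)&(J[:,1]>-75)&(J[:,1]<0))
H=(J[:,2]>141)&(J[:,2]<153); p=S[H]
if len(p): c=cv2.minEnclosingCircle(p[:,:2].astype(np.float32))[0]; d=np.array(c)-[425.1,174.9]; print('handle',np.round(c,1),len(p),'r',np.hypot(*d).round(1),'ang',np.degrees(np.arctan2(d[1],d[0])).round(1))
f=im['frame'][:,:,::-1]
cv2.imwrite('pics/%sc.png'%sys.argv[1],cv2.resize(f[135:310,145:250],None,fx=3.4,fy=3.4,interpolation=cv2.INTER_CUBIC))
E
python3 chk.py t3
```

```text
rail 904 x [-17.6   0.   17.6] y [  6.2  62.7 119.3] z 64.0 rect 89.66861724853516
fixed top 246 x [-20.7  -0.5  21.4] y [124.5 139.8 160.1] z 80.3 rect 89.97588348388672
mov top 110 x [-21.6   0.2  20.9] y [-58.3 -47.2 -42.2] z 79.3 rect 2.024813652038574
carr 246 x [-47.4 -30.7  46.8] y [-74.6 -58.1 -42.5] z 62.2 rect 89.39220428466797
handle [442.7 215.1] 106 r 43.9 ang 66.4
```

View pics/t3c.png

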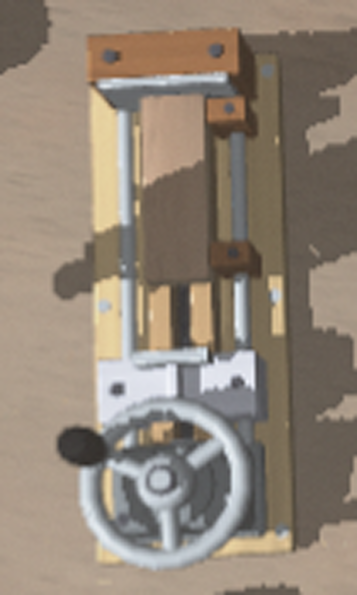

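Rail lies flat on the bed against the posts and fixed stop ((175,95)–(175,285) in the crop). Stop gap is about 167–170, so about 2 turns. Next, the handle at (442.5, 215.3).

Call:
move_arm([
  {"tx":-12,"ty":-52,"tz":0,"turn":0},
  {"tx":-24,"ty":-104,"tz":0,"turn":0},
  {"tx":-37,"ty":-157,"tz":0,"turn":0},
  {"tx":-48.5,"ty":-209.5,"tz":0,"turn":0},
  {"tx":-48.5,"ty":-209.5,"tz":-20,"turn":0},
  {"tx":-48.5,"ty":-209.5,"tz":-60,"turn":0},
  {"tx":-48.5,"ty":-209.5,"tz":-95,"turn":0},
  {"tx":-48.5,"ty":-209.5,"tz":-104,"turn":0},
  {"tx":-48.5,"ty":-209.5,"tz":-104,"turn":0},
])

```text
time: 10.68
tool_pos: [0.4441, 0.2133, 0.1362]
tcp_rot: [-89.7, -0.0, 2.9]
wrist_force: [0.4, -1.0, -0.2]
grip_width: 0.999
```

Call:
move_arm([
  {"tx":0,"ty":0,"tz":0,"turn":0},
  {"tx":0,"ty":0,"tz":0,"turn":0},
  {"tx":0,"ty":0,"tz":0,"turn":0},
  {"tx":0,"ty":0,"tz":0,"turn":0},
  {"tx":0,"ty":0,"tz":0,"turn":0},
], hand=-1, squeeze=25)

```text
time: 11.3
tool_pos: [0.445, 0.2141, 0.137]
tcp_rot: [-89.6, -0.1, 2.9]
wrist_force: [1.0, 2.4, 4.4]
grip_width: 0.248
```

Call:
move_arm([
  {"tx":10.2,"ty":-5.8,"tz":0,"turn":0},
  {"tx":17.8,"ty":-14.7,"tz":0,"turn":0},
  {"tx":22.9,"ty":-25.3,"tz":0,"turn":0},
  {"tx":25,"ty":-36.8,"tz":0,"turn":0},
  {"tx":24.1,"ty":-48.6,"tz":0,"turn":0},
])

```text
time: 11.92
tool_pos: [0.4675, 0.1646, 0.1363]
tcp_rot: [-89.5, 0.1, 2.8]
wrist_force: [-7.6, 3.2, 3.4]
grip_width: 0.253
```

```bash
cat > nxt.py <<'E'
import sys
from h import *
o=r.get_obs(); p=o['tool_pos']*1000-[425.1,174.9,0]
a=np.degrees(np.arctan2(p[1],p[0])); print('r',np.hypot(*p[:2]).round(1),'ang',a.round(1),'yaw',o['tcp_rot'][2].round(1),'z',p[2].round(1),'F',o['wrist_force'].round(1),o['time'],o['grip_width'].round(3))
st=float(sys.argv[1])
for k in range(1,11):
    t=np.radians(a-st*k); print((45*np.cos(t)-p[0]).round(1),(45*np.sin(t)-p[1]).round(1))
E
python3 nxt.py 22
```

```text
Traceback (most recent call last):
  File "nxt.py", line 4, in <module>
    a=np.degrees(np.arctan2(p[1],p[0])); print('r',np.hypot(*p[:2]).round(1),'ang',a.round(1),'yaw',o['tcp_rot'][2].round(1),'z',p[2].round(1),'F',o['wrist_force'].round(1),o['time'],o['grip_width'].round(3))
                                                                                                                                                                                       ^^^^^^^^^^^^^^^^^^^^^
AttributeError: 'float' object has no attribute 'round'
```

```bash
sed -i "s/o\['grip_width'\].round(3)/o['grip_width']/; s/425.1,174.9,0/424.2,174.7,0/" nxt.py; sed -i 's/45\*/44.7*/g' nxt.py; python3 nxt.py 22
```

```text
r 44.4 ang -13.2 yaw 2.8 z 136.3 F [-7.6  3.2  3.4] 11.925 0.2526485950813433
-6.7 -15.6
-19.0 -27.4
-34.9 -33.8
-51.9 -33.7
-67.7 -27.3
-80.0 -15.4
-86.9 0.2
-87.4 17.3
-81.5 33.3
-70.1 45.9
```

Call:
move_arm([
  {"tx":-6.7,"ty":-15.6,"tz":0,"turn":0},
  {"tx":-19,"ty":-27.4,"tz":0,"turn":0},
  {"tx":-34.9,"ty":-33.8,"tz":0,"turn":0},
  {"tx":-51.9,"ty":-33.7,"tz":0,"turn":0},
  {"tx":-67.7,"ty":-27.3,"tz":0,"turn":0},
  {"tx":-80,"ty":-15.4,"tz":0,"turn":0},
  {"tx":-86.9,"ty":0,"tz":0,"turn":0},
  {"tx":-87.4,"ty":17.3,"tz":0,"turn":0},
  {"tx":-81.5,"ty":33.3,"tz":0,"turn":0},
  {"tx":-70.1,"ty":45.9,"tz":0,"turn":0},
])

```text
time: 13.18
tool_pos: [0.3956, 0.2112, 0.1368]
tcp_rot: [-89.5, 0.3, 2.9]
wrist_force: [-0.5, -0.3, 5.6]
grip_width: 0.25
```

```bash
python3 nxt.py 22
```

```text
r 46.4 ang 128.0 yaw 2.9 z 136.8 F [-0.5 -0.3  5.6] 13.175 0.24993641787376836
16.2 6.4
33.2 7.9
49.5 2.9
62.8 -7.8
71.1 -22.7
73.2 -39.6
68.8 -56.1
58.5 -69.7
43.9 -78.5
27.0 -81.2
```

Call:
move_arm([
  {"tx":16.2,"ty":6.4,"tz":0,"turn":0},
  {"tx":33.2,"ty":7.9,"tz":0,"turn":0},
  {"tx":49.5,"ty":2.9,"tz":0,"turn":0},
  {"tx":62.8,"ty":-7.8,"tz":0,"turn":0},
  {"tx":71.1,"ty":-22.7,"tz":0,"turn":0},
  {"tx":73.2,"ty":-39.6,"tz":0,"turn":0},
  {"tx":68.8,"ty":-56.1,"tz":0,"turn":0},
  {"tx":58.5,"ty":-69.7,"tz":0,"turn":0},
  {"tx":43.9,"ty":-78.5,"tz":0,"turn":0},
  {"tx":27,"ty":-81.2,"tz":0,"turn":0},
])

```text
time: 14.42
tool_pos: [0.4227, 0.1296, 0.137]
tcp_rot: [-89.5, 0.1, 2.8]
wrist_force: [1.3, 6.0, -1.6]
grip_width: 0.255
```

```bash
python3 nxt.py 22; python3 chk.py t4
```

```text
r 45.1 ang -91.9 yaw 2.8 z 137.0 F [ 1.3  6.  -1.6] 14.425 0.2546179607385137
-16.6 4.2
-30.6 14.0
-39.9 28.3
-43.2 45.0
-40.0 61.8
-30.7 76.1
-16.8 85.9
-0.2 89.8
16.7 87.1
31.3 78.4
rail 872 x [-17.3  -0.2  17.8] y [  8.8  62.4 119.2] z 64.1 rect 89.69982147216797
fixed top 264 x [-21.    0.3  21.7] y [124.5 140.7 159.6] z 79.9 rect 0.3086854815483093
mov top 2 x [-19.5 -18.4 -17.3] y [-6.8 -6.6 -6.5] z 80.1 rect 171.762939453125
carr 118 x [31.2 41.4 47.6] y [-45.3 -21.2  -6.5] z 61.8 rect 0.6155198216438293
handle [418.1 105.7] 1 r 69.5 ang -95.7
```

Moving stop advanced 36 mm as expected; about 12 mm (170°) remain. Wind on.

Call:
move_arm([
  {"tx":-16.6,"ty":4.2,"tz":0,"turn":0},
  {"tx":-30.6,"ty":14,"tz":0,"turn":0},
  {"tx":-39.9,"ty":28.3,"tz":0,"turn":0},
  {"tx":-43.2,"ty":45,"tz":0,"turn":0},
  {"tx":-40,"ty":61.8,"tz":0,"turn":0},
  {"tx":-30.7,"ty":76.1,"tz":0,"turn":0},
  {"tx":-16.8,"ty":85.9,"tz":0,"turn":0},
  {"tx":0,"ty":89.8,"tz":0,"turn":0},
  {"tx":16.7,"ty":87.1,"tz":0,"turn":0},
  {"tx":31.3,"ty":78.4,"tz":0,"turn":0},
])

```text
time: 15.72
tool_pos: [0.4518, 0.2095, 0.1369]
tcp_rot: [-89.3, 0.3, 2.8]
wrist_force: [-1.5, 2.4, 4.1]
grip_width: 0.253
```

```bash
python3 nxt.py 20; python3 chk.py t5
```

```text
r 44.4 ang 51.6 yaw 2.8 z 136.9 F [-1.5  2.4  4.1] 15.725 0.2527490476213639
10.5 -11.4
16.2 -25.8
16.7 -41.3
11.8 -56.1
2.2 -68.2
-11.1 -76.4
-26.3 -79.5
-41.6 -77.3
-55.3 -69.9
-65.6 -58.3
rail 883 x [-17.3   0.2  17.5] y [ -2.1  63.5 120. ] z 64.1 rect 0.2097538709640503
fixed top 255 x [-20.7   0.4  21.7] y [124.9 140.4 159.7] z 80.4 rect 89.99178314208984
mov top 130 x [-21.2   0.6  20.8] y [-21.4  -0.7   4.9] z 78.7 rect 87.0490951538086
carr 262 x [-46.9   0.   47.5] y [-34.3 -18.6  -0.8] z 61.9 rect 89.98015594482422
handle [446.4 186.9] 1 r 24.4 ang 29.4
```

Stop is at about 120 mm. I'll wind another ~100° to be sure the clutch slips.

Call:
move_arm([
  {"tx":10.5,"ty":-11.4,"tz":0,"turn":0},
  {"tx":16.2,"ty":-25.8,"tz":0,"turn":0},
  {"tx":16.7,"ty":-41.3,"tz":0,"turn":0},
  {"tx":11.8,"ty":-56.1,"tz":0,"turn":0},
  {"tx":2.2,"ty":-68.2,"tz":0,"turn":0},
  {"tx":2.2,"ty":-68.2,"tz":0,"turn":0},
])

```text
time: 16.52
tool_pos: [0.4523, 0.1397, 0.1363]
tcp_rot: [-89.3, 0.6, 2.6]
wrist_force: [-6.6, 6.6, 3.2]
grip_width: 0.253
```

```bash
python3 nxt.py 20|head -1; python3 chk.py t6
```

```text
r 44.9 ang -51.2 yaw 2.6 z 136.3 F [-6.6  6.6  3.2] 16.525 0.2532705491315099
rail 513 x [-17.4   0.4  17.7] y [ 50.2  87.8 120.4] z 64.1 rect 89.51799011230469
fixed top 251 x [-20.5  -1.   21.5] y [124.7 141.1 159.9] z 80.4 rect 89.9100341796875
carr 107 x [31.7 40.9 47.7] y [-33.8 -15.8  -0.3] z 62.2 rect 3.6088786125183105
handle [447.5 116.1] 1 r 62.9 ang -69.2
```

Carriage stayed put over the last 100°: the clutch slips and the rail is pressed. I'll release the handle, rise and look.

Call:
move_arm([
  {"tx":0,"ty":0,"tz":0,"turn":0},
  {"tx":0,"ty":0,"tz":0,"turn":0},
  {"tx":0,"ty":0,"tz":0,"turn":0},
  {"tx":0,"ty":0,"tz":15,"turn":0},
  {"tx":0,"ty":0,"tz":50,"turn":0},
  {"tx":0,"ty":0,"tz":100,"turn":0},
  {"tx":0,"ty":50,"tz":110,"turn":0},
  {"tx":10,"ty":105,"tz":110,"turn":0},
  {"tx":20,"ty":160,"tz":110,"turn":0},
  {"tx":30,"ty":215,"tz":110,"turn":0},
], hand=1)

```text
time: 17.82
tool_pos: [0.483, 0.3565, 0.2462]
tcp_rot: [-89.3, 0.6, 2.6]
wrist_force: [0.6, -0.2, -0.2]
grip_width: 1.003
```

Call:
move_arm([
  {"tx":10,"ty":40,"tz":0,"turn":0},
  {"tx":10,"ty":80,"tz":0,"turn":0},
  {"tx":10,"ty":80,"tz":0,"turn":0},
])

```text
time: 18.2
tool_pos: [0.4928, 0.4389, 0.245]
tcp_rot: [-89.3, 0.6, 2.8]
wrist_force: [-0.9, -0.4, 0.2]
grip_width: 1.001
```

```bash
python3 chk.py t7
```

```text
rail 892 x [-17.5   0.1  17.7] y [ -2.5  63.3 119.4] z 64.0 rect 89.83556365966797
fixed top 256 x [-20.7   0.1  21.4] y [124.7 140.8 159.9] z 80.2 rect 88.87151336669922
mov top 128 x [-21.3   0.1  20.5] y [-22.6  -0.9   5. ] z 79.2 rect 86.84333801269531
carr 265 x [-47.1 -30.   47.6] y [-34.1 -18.3  -0.4] z 62.0 rect 0.0953739732503891
handle [454.3 140.8] 95 r 44.9 ang -49.4
```

View pics/t7c.png

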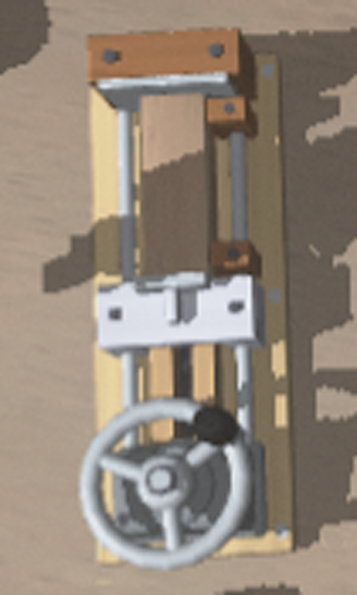

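The stop is now closed on the rail (plate at (170,278), rail end touching). Now I go back over the rail.

Call:
move_arm([
  {"tx":24,"ty":-51,"tz":0,"turn":0},
  {"tx":48,"ty":-102,"tz":0,"turn":0},
  {"tx":72,"ty":-154,"tz":0,"turn":0},
  {"tx":96,"ty":-205,"tz":0,"turn":0},
  {"tx":120,"ty":-256.4,"tz":0,"turn":0},
  {"tx":120,"ty":-256.4,"tz":-30,"turn":0},
  {"tx":120,"ty":-256.4,"tz":-80,"turn":0},
  {"tx":120,"ty":-256.4,"tz":-120,"turn":0},
  {"tx":120,"ty":-256.4,"tz":-140,"turn":0},
  {"tx":120,"ty":-256.4,"tz":-140,"turn":0},
])

```text
time: 19.5
tool_pos: [0.6114, 0.1793, 0.1037]
tcp_rot: [-89.5, 0.8, 2.7]
wrist_force: [0.7, -0.6, -0.4]
grip_width: 0.998
```

Call:
move_arm([
  {"tx":1.5,"ty":3.2,"tz":-5,"turn":0.002},
  {"tx":1.5,"ty":3.2,"tz":-18,"turn":0.002},
  {"tx":1.5,"ty":3.2,"tz":-28,"turn":0.002},
  {"tx":1.5,"ty":3.2,"tz":-33,"turn":0.002},
  {"tx":1.5,"ty":3.2,"tz":-33,"turn":0.002},
  {"tx":1.5,"ty":3.2,"tz":-33,"turn":0.002},
])

```text
time: 20.25
tool_pos: [0.6132, 0.1826, 0.071]
tcp_rot: [-89.4, 0.8, 2.8]
wrist_force: [-0.4, -0.7, -0.3]
grip_width: 0.999
```

Call:
move_arm([
  {"tx":0,"ty":0,"tz":0,"turn":0},
  {"tx":0,"ty":0,"tz":0,"turn":0},
  {"tx":0,"ty":0,"tz":0,"turn":0},
  {"tx":0,"ty":0,"tz":0,"turn":0},
  {"tx":0,"ty":0,"tz":0,"turn":0},
], hand=-1, squeeze=45)

```text
time: 20.88
tool_pos: [0.6133, 0.1826, 0.0715]
tcp_rot: [-89.4, 0.8, 2.8]
wrist_force: [-1.2, -0.2, 4.8]
grip_width: 0.458
```

Call:
move_arm([
  {"tx":0,"ty":0.2,"tz":2,"turn":0},
  {"tx":0,"ty":0.4,"tz":5,"turn":0},
  {"tx":0,"ty":0.5,"tz":9,"turn":0},
  {"tx":0,"ty":0.5,"tz":14,"turn":0},
  {"tx":0,"ty":0.5,"tz":20,"turn":0},
  {"tx":0,"ty":0.5,"tz":28,"turn":0},
  {"tx":0,"ty":0.5,"tz":38,"turn":0},
  {"tx":0,"ty":0.5,"tz":60,"turn":0},
  {"tx":0,"ty":0.5,"tz":100,"turn":0},
  {"tx":0,"ty":0.5,"tz":130,"turn":0},
])

```text
time: 22.12
tool_pos: [0.6133, 0.1832, 0.2038]
tcp_rot: [-89.4, 0.7, 2.8]
wrist_force: [-0.4, -0.6, -1.0]
grip_width: 0.454
```

Call:
move_arm([
  {"tx":-15,"ty":-20,"tz":0,"turn":-0.16},
  {"tx":-35,"ty":-45,"tz":0,"turn":-0.33},
  {"tx":-55,"ty":-72,"tz":0,"turn":-0.5},
  {"tx":-78,"ty":-100,"tz":0,"turn":-0.67},
  {"tx":-102,"ty":-128,"tz":0,"turn":-0.84},
  {"tx":-126,"ty":-156,"tz":0,"turn":-1.01},
  {"tx":-150,"ty":-184,"tz":0,"turn":-1.18},
  {"tx":-172,"ty":-210,"tz":0,"turn":-1.35},
  {"tx":-189,"ty":-229,"tz":0,"turn":-1.5},
  {"tx":-189,"ty":-229,"tz":0,"turn":-1.635},
])

```text
time: 23.38
tool_pos: [0.4228, -0.0468, 0.2045]
tcp_rot: [-89.4, 0.7, -91.3]
wrist_force: [-0.2, -0.6, -1.7]
grip_width: 0.455
```

```bash
python3 chk.py t8
```

```text
rail 24 x [-16.3   4.6  17.9] y [-4.9 -3.  -1.4] z 62.4 rect 87.54988098144531
fixed top 244 x [-20.7   0.1  21.8] y [124.7 139.5 159.3] z 80.3 rect 89.18437194824219
mov top 124 x [-20.9   0.3  20.5] y [-21.7  -0.7   4.9] z 78.7 rect 87.29979705810547
carr 259 x [-47.1  30.5  47.4] y [-34.1 -18.3  -0.8] z 61.9 rect 89.29852294921875
handle [454.  140.7] 100 r 44.8 ang -49.8
```

Stop unmoved. I'll lay the rail down.

Call:
move_arm([
  {"tx":0,"ty":0,"tz":-40,"turn":0},
  {"tx":0,"ty":0,"tz":-90,"turn":0},
  {"tx":0,"ty":0,"tz":-130,"turn":0},
  {"tx":0,"ty":0,"tz":-155,"turn":0},
  {"tx":0,"ty":0,"tz":-168,"turn":0},
  {"tx":0,"ty":0,"tz":-174,"turn":0},
  {"tx":0,"ty":0,"tz":-176,"turn":0},
  {"tx":0,"ty":0,"tz":-177,"turn":0},
  {"tx":0,"ty":0,"tz":-177,"turn":0},
])

```text
time: 24.55
tool_pos: [0.4238, -0.0464, 0.028]
tcp_rot: [-89.3, 0.7, -91.4]
wrist_force: [0.1, 0.1, -0.3]
grip_width: 0.456
```

Call:
move_arm([
  {"tx":0,"ty":0,"tz":-1,"turn":0},
  {"tx":0,"ty":0,"tz":-2,"turn":0},
  {"tx":0,"ty":0,"tz":-2.5,"turn":0},
  {"tx":0,"ty":0,"tz":-2.5,"turn":0},
])

```text
time: 25.05
tool_pos: [0.4241, -0.0464, 0.0264]
tcp_rot: [-89.3, 0.7, -91.4]
wrist_force: [-1.7, 0.3, 10.3]
grip_width: 0.454
```

Bench contact (10 N). I'll release, rise and clear.

Call:
move_arm([
  {"tx":0,"ty":0,"tz":0.5,"turn":0},
  {"tx":0,"ty":0,"tz":0.5,"turn":0},
  {"tx":0,"ty":0,"tz":0.5,"turn":0},
  {"tx":0,"ty":0,"tz":0.5,"turn":0},
  {"tx":0,"ty":0,"tz":15,"turn":0},
  {"tx":0,"ty":0,"tz":50,"turn":0},
  {"tx":0,"ty":0,"tz":110,"turn":0},
  {"tx":0,"ty":0,"tz":170,"turn":0},
  {"tx":-40,"ty":0,"tz":210,"turn":0},
  {"tx":-60,"ty":0,"tz":220,"turn":0},
], hand=1)

```text
time: 26.3
tool_pos: [0.3636, -0.0465, 0.2489]
tcp_rot: [-89.0, 0.6, -91.4]
wrist_force: [0.4, -1.0, 0.1]
grip_width: 0.999
```

Call:
move_arm([
  {"tx":0,"ty":-50,"tz":20,"turn":0},
  {"tx":0,"ty":-105,"tz":20,"turn":0},
  {"tx":0,"ty":-160,"tz":20,"turn":0},
  {"tx":0,"ty":-215,"tz":20,"turn":0},
  {"tx":0,"ty":-270,"tz":20,"turn":0},
  {"tx":0,"ty":-270,"tz":20,"turn":0},
])

```text
time: 27.05
tool_pos: [0.3634, -0.3195, 0.2681]
tcp_rot: [-89.1, 0.6, -91.6]
wrist_force: [-0.8, 0.7, -0.9]
grip_width: 1.0
```

```bash
python3 chk.py t9
python3 - <<'E'
from h import *
im=dict(np.load('pics/t9.npz')); C=cloud(im)
P=C[265:315,260:350].reshape(-1,3); P=P[(P[:,2]>.010)&(P[:,2]<.04)]
print(len(P),cv2.minAreaRect((P[:,:2]*1000).astype(np.float32)),np.percentile(P[:,2],[5,50,95]))
E
```

```text
rail 24 x [-16.7   6.8  18.1] y [-4.7 -3.  -1.9] z 62.6 rect 0.31284967064857483
fixed top 251 x [-20.7   0.2  21. ] y [124.6 140.2 159.4] z 80.4 rect 0.4433840811252594
mov top 129 x [-20.7   0.3  20.7] y [-21.7  -1.1   5.3] z 78.7 rect 44.34830856323242
carr 269 x [-47.2  30.5  47.5] y [-33.9 -18.   -1. ] z 62.1 rect 89.61434173583984
handle [453.7 140.5] 96 r 44.7 ang -50.2
1085 ((412.49334716796875, -72.46614074707031), (179.3441162109375, 82.32964324951172), 64.32938385009766) [0.01546052 0.01924671 0.0233959 ]
```

View pics/t9.png

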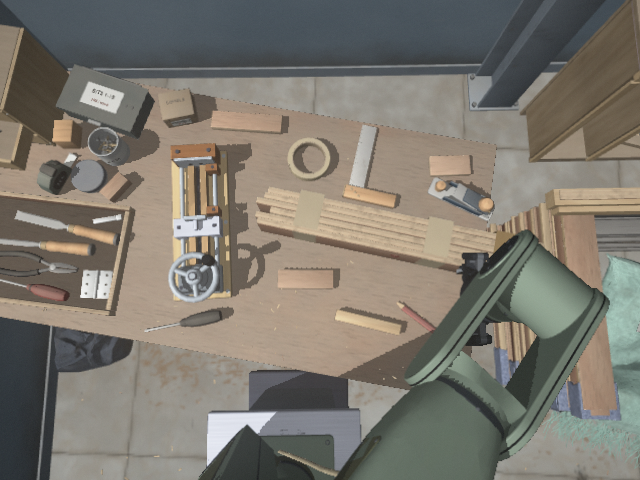

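The final picture shows the rail flat on the bench at (306,278), the jig stop set at (197,225), the other things unmoved, and the hand clear.

```bash
python3 -c "
from station import r
print(r.close_job(), r.get_obs()['time'])"
```

```text
the job is handed in; nothing more can be done
the job is handed in; nothing more can be done
```

The moving stop is set to the rail's length and the rail is back flat on the bench, where it started. I handed the job in at about 27 s on the robot's clock.

**Sequence:**
- I laid the rail on the bed and pushed it against the fence posts and then the fixed stop, with about 4 N and 7 N of contact. Then I let go of it.
- I wound the handwheel clockwise by its handle about two turns, until the stop closed on the rail.
- I wound about 100° further and the carriage did not advance, so the clutch was slipping.
- I lifted the rail straight up and laid it flat on the bench.

**Last checks:**
- **Stop position:** before and after the rail came out, depth readings put the moving stop's face at jig y about 5 mm. The fixed stop is at 125 mm, so the gap is about 120 mm. The stop had not shifted, within about 0.5 mm of noise.
- **Rail:** its top reads about 19 mm above the bench, as it did at the start, so it is lying flat.
- **Everything else:** in the last picture the other things look unmoved and the hand is clear of everything.

**Check that failed:** the last rectangle fit of the rail gave a wrong size because its window caught another object, probably the stick. I relied on the picture and the height instead.

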